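# Unbolt the finishes carousel, bring the glue round, bolt it and take the glue out

### The arm

A 6-joint arm with a two-finger parallel gripper is mounted at the origin on a cart in front of the work surface, level with it; the furniture and walls round the work are solid. World frame = base frame: x ahead of the robot, y to its left, z up, the work surface at z = 0. Lengths are in m, angles in rad, forces in N, time in s.
With the tool pointing down it reaches from about 0.375 to 0.975 m from the base axis. Payload 3.8 kg.
Tool frame: the origin (TCP) lies at the very end of the fingers, on their centre line; the grasp point (between the pads) lies 19 mm behind it; z points along the fingers, y is the line along which they close (so a half turn about z gives the same grasp; the last joint's range is limited). The gripper opens to 85 mm and grips with 20 to 120 N. Pads are 22 mm wide; open, the fingers measure 114 mm over their backs; the gripper's body (76 mm by 85 mm) begins 54 mm behind the grasp point. The pads swing forward as they close: fully open they stand 13 mm farther back than shut.
Start: joints at [1.147, 0.264, 1.604, -0, 1.274, -0.037], TCP at [0.255, 0.625, 0.198] pointing down, gripper open.
Joint ranges: [-2.63, 2.63], [-0.94, 2.18], [0.31, 2.57], [-1.31, 4.45], [0, 2.66], [-2.55, 2.55]. Speed limits (rad/s): [2.57, 2.57, 3.14, 3.14, 3.14, 3.14].

### API

Orientations are given as a rotation vector (axis times angle).
In Python, from workcell import * gives the robot as it stands.
- The arm moves only by the shell command python3 -m crank 'ROWS' [OPENING] [FORCE]. ROWS is JSON, a list that holds one entry, the list of rows, each a list of 6 numbers: the shift along the tool's x, y, z in cm, then the turn, a rotation vector about the tool's x, y, z in rad. In form: [[[dx, dy, dz, ax, ay, az], ...]]. A call has 1 to 8 rows; each row shifts and turns the commanded pose from where the row before left it, along the tool's axes as they then stand; what a row does not reach is not made up. A row lasts 1/12 s, in which the tool goes at most 41.7 mm and 7.16 degrees, less where a joint would pass 70% of its speed; a pose out of reach is approached as far as the arm can. A call with a gripper value outside its range is refused whole. OPENING is the finger opening in cm, from 0 to 8.54, set as the call begins (- or left out, the last holds). The fingers move at their own pace and stop on an object; FORCE is the grip in N (left out, the last holds). Time passes only in rows, so rows that do not move let the fingers close. It gives the time, the measured TCP pose, the force, the opening and the grip force at its end, in the units of the state.
- read_state(): the state, without advancing time (a new reading comes with each control period).
- read_camera(name): name is "scene" or "top" or "wrist"; returns the picture (400x640x3 uint8, blue, green, red); there is no depth.
- camera_model(name): a dict with "camera_matrix" (3x3 intrinsics, pixels), "R" (3x3) and "t" (3): a world point X has camera coordinates R X + t. Camera axes: x right, y down, z forward; pixel columns grow to the right and rows downward; lengths in m; the calibration is good to about 2 mm. A picture is of the moment at which its call begins: read the wrist's pose just before it. camera_model takes no time and is no camera call; for the wrist camera it gives the pose at the moment of the call.
- finish_job(): hands the job in; it is judged then, once.
The state is a dict: "time": time; "q": joint angles; "joint_vel": joint speeds; "joint_torque": joint torques, N m; "tool_pos": TCP position; "tcp_rot": TCP orientation; "wrist_force": force on the tool from outside, world axes, zero at the start; "torque": the same for the moment, N m; "width": opening from 0.0 (shut) to 1.0 (fully open); "grip_force": force on a finger pad.
Only numpy, scipy, OpenCV 4.12 (cv2) and the standard library are available. Lean on these libraries where they do the work, as an engineer would, in place of code of your own. Each camera call takes 0.05 s, during which the arm holds its last target. There are 200 camera calls.

### The job

The wood-glue bottle is in one of the covered bays of the bolted finishes carousel. Lift the bolt's handle out of its notch, draw the bolt back and rest the handle in the rear (hold-back) notch, then turn the carousel until the glue stands in the open front bay, and let the bolt home into the rim there with its handle laid down in the front notch. Then take the glue out and stand it upright in the middle of the square scrap of plywood, leaving the other containers standing in their bays.

Things in the scene. Friction and masses are not known exactly. Their poses are not given: they have to be found in the camera images.
- stand: Fixed stand of the carousel: a plywood plinth, 330 mm wide, 15 mm thick, carrying a plywood disc of 148 mm radius, top at z = 47 mm. Origin on the bench, on the disc's vertical axis; x to its back, y to its left, z up. The disc has five equal bays 72 degrees apart, split by fins 30 mm high. It turns either way only while the bolt is out of its rim, and stays where it is left (friction 0.06 N m).
- front_bay (a point): Fixed point on the stand: middle of the bay that faces front (stand x = -105 mm, y = 0), on the disc's top (z = 47 mm). The containers stand 105 mm from the axis, each within about 7 mm of its bay's middle. At the start the empty bay is here.
- hood_edge (a point): Middle of the front edge of the clear dust hood's roof: stand x = -60 mm, roof top at z = 167 mm. The hood covers the disc from there back to x = +160 mm, y = +-158 mm; only the front bay is open from above.
- bolt_mouth (a point): Fixed point where the bolt enters the disc's rim (stand x = 0, y = -145 mm, z = 34 mm). The rim has five slots, 13.5 mm wide, spaced as the bays; the one here is in line when a bay faces front. The 10 mm round-nosed bolt finds its way in from up to about 3 mm (1 degree of disc) off the slot's middle and centres the disc; if further off, turn the disc a little either way until it snaps in.
- bolt_knob (a point): Centre of the 18 mm steel ball on the bolt's handle. The barrel bolt lies at the stand's right: its rod runs along the stand's y axis at x = 0, z = 34 mm. The handle is an 8 mm stem square to the rod, ball centre 45 mm from the rod's axis, at stand y = -275 mm when home. At rest it points to the stand's -x, 15 degrees above level (ball 46 mm above the bare bench). Barrel top at z = 46 mm.
- bolt (a joint): Draw of the bolt along the stand's -y, in m: 0 home, 20 mm deep in a rim slot; 0.031 at the rear stop. A spring pushes it home with 2 N (home) to 4 N (drawn). It is clear of the rim beyond 0.022; with no slot in line its nose is held on the rim at about 0.019.
- bolt_handle (a joint): Turn of the handle about the rod, in rad: 0 down in a notch, 1.31 upright, 1.40 stop. Down, it is caught in the front notch (bolt home) or in the rear notch. It must be raised past 0.8 to slide between them. Its own weight lays it down unless it is left near upright; left between the notches it rests on the barrel at 0.8.
- rear_notch (a point): Fixed point on the stand: where the ball's centre is when the handle lies in the rear notch (hold-back), 27.5 mm behind the front notch. The handle goes down there at a draw of 0.028 to 0.031 m, so at the rear stop too; let go, the spring holds it at about 0.0275.
- bar_grip (a point): On the disc's axis, at mid-height (z = 199 mm) of the black bar that turns the disc: 62 mm long, 16 mm wide, 22 mm high, above the hood. At the start it lies along the stand's x axis within 2 degrees. It has about 2 degrees of loose play either way on the disc's shaft, so the disc may stop that far behind or ahead of it; grip it firmly and turn gently or containers topple (1 rad/s is safe).
- glue_bottle: Wood-glue bottle, the tallest container on the carousel, slim and white, 40 mm diameter up to 90 mm, then a narrow cap 16 mm wide to 110 mm; 0.08 to 0.17 kg. Origin at the centre of its underside, z up. It stands in the bay to the right or to the left of the front bay (the oil can in the other).
- oil_can: Oil bottle, 52 mm diameter, 105 mm high with its cap. Origin at the centre of its underside, z up.
- ink_pot: Small dark stain pot, 38 mm diameter, 75 mm high with its cap, in a rear bay. Origin at the centre of its underside, z up.
- wax_tin: Low wax tin, 49 mm diameter, 40 mm high, in a rear bay. Origin at the centre of its underside, z up.
- glue_board: Square scrap of plywood lying loose on the bench to the left, 100 x 100 mm, 12 mm thick. Origin at the centre of its underside, z up.
Not all that is in view belongs to the job. Leave any grey look-alike of the glue_board alone.

How it is judged:
By the outcome, as a careful person would: the job done as asked, in the order asked, and still so for the second after the job is handed in, with the robot touching nothing.
It also fails if it takes over 72 s, if anything falls off the work surface, if the arm or the gripper's body presses on something with over 40 N, if the wrist force passes 120 N, or if a joint passes its speed limit or range.

## Working session

There is one attempt and no reset: what is moved stays moved. The work goes in short steps, Python scripts to look and compute and a shell command to move; the robot and the scene stay as the last step left them, time stands still between calls to the robot, and variables do not carry over. Pictures are saved under pics/ and viewed, at most 10 in all, crops included, and the job is handed in when it is done.

```bash
ls; mkdir -p pics; python3 - <<'E'
from workcell import *
import cv2,numpy as np
s=read_state();print(s)
for n in("scene","top"):
    cv2.imwrite(f"pics/{n}0.png",read_camera(n)); m=camera_model(n);print(n,np.round(m["camera_matrix"],1).tolist(),np.round(m["R"],4).tolist(),np.round(m["t"],4).tolist())
E
```

```text
pics
{'time': 0.0, 'q': array([ 1.14707694e+00,  2.64743524e-01,  1.60539714e+00, -9.00517329e-07,
        1.27371800e+00, -3.69055922e-02]), 'joint_vel': array([ 0.00142933, -0.00124417,  0.00120594,  0.00050219,  0.00372022,
       -0.00053214]), 'joint_torque': array([-2.81443971e-05, -5.15108728e+01, -3.67317438e+01, -4.33923651e-04,
        1.33355783e-02,  3.96644339e-06]), 'tool_pos': array([0.25430315, 0.62437415, 0.19675612]), 'tcp_rot': array([-0.60372469, -3.0825094 ,  0.00346519]), 'wrist_force': array([ 0.3013433 ,  0.79211033, -1.09511212]), 'torque': array([-0.017342  , -0.02030433, -0.02021951]), 'grip_force': 0.0, 'width': 1.0009808166953955}
scene [[461.2, 0.0, 319.7], [0.0, 461.2, 202.0], [0.0, 0.0, 1.0]] [[0.7695, -0.6387, -0.0066], [-0.4981, -0.5936, -0.6321], [0.3998, 0.4897, -0.7748]] [-0.3023, 0.4463, 1.452]
top [[388.2, 0.0, 320.4], [0.0, 388.2, 199.8], [0.0, 0.0, 1.0]] [[0.0311, -0.9995, -0.0016], [-0.9773, -0.0301, -0.2099], [0.2098, 0.0081, -0.9777]] [0.1431, 0.5655, 1.5551]
```

View pics/scene0.png

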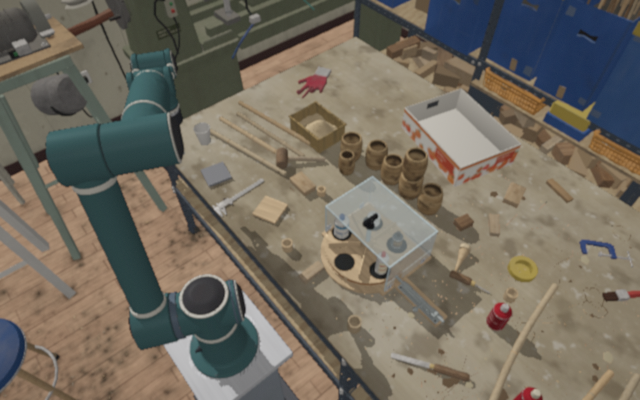

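View pics/top0.png

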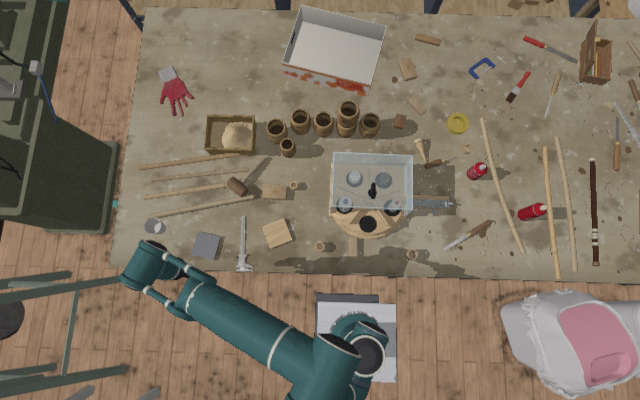

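```bash
python3 - <<'E'
import cv2,numpy as np
a=cv2.imread("pics/top0.png")[145:250,320:465];b=cv2.imread("pics/scene0.png")[175:330,312:452]
a=cv2.resize(a,None,fx=5.5,fy=5.5,interpolation=cv2.INTER_CUBIC)
b=cv2.resize(b,None,fx=3.85,fy=3.85,interpolation=cv2.INTER_CUBIC)
cv2.imwrite("pics/topc.png",a);cv2.imwrite("pics/scenec.png",b);print(a.shape,b.shape)
E
```

```text
(578, 798, 3) (597, 539, 3)
```

View pics/topc.png

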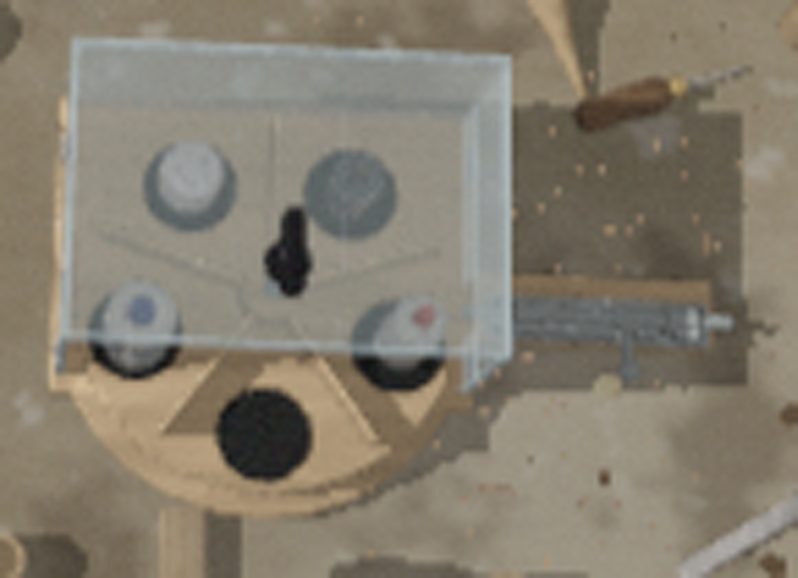

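View pics/scenec.png

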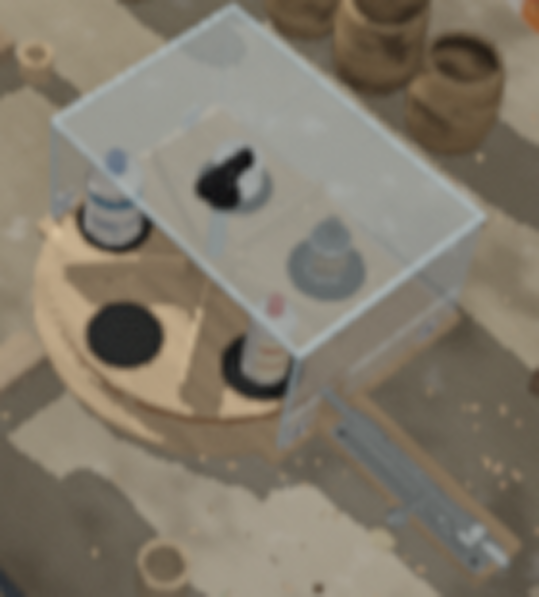

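```bash
cat > h.py <<'E'
from workcell import *
import cv2,numpy as np
from scipy.spatial.transform import Rotation as R
def ray(n,uv,z,m=None):
    m=m or camera_model(n);K,Rm,t=[np.array(m[k]) for k in("camera_matrix","R","t")]
    uv=np.atleast_2d(uv).astype(float);d=(Rm.T@np.linalg.inv(K)@np.c_[uv,np.ones(len(uv))].T).T;c=-Rm.T@t
    return c+d*((z-c[2])/d[:,2])[:,None]
def proj(n,X,m=None):
    m=m or camera_model(n);K,Rm,t=[np.array(m[k]) for k in("camera_matrix","R","t")]
    p=(K@(Rm@np.atleast_2d(X).T+t[:,None])).T;return p[:,:2]/p[:,2:]
def fit(A,B): # planar rigid A(stand)->B(world)
    a=A-A.mean(0);b=B-B.mean(0);th=np.arctan2((a[:,0]*b[:,1]-a[:,1]*b[:,0]).sum(),(a*b).sum())
    c,s=np.cos(th),np.sin(th);M=np.array([[c,-s],[s,c]]);o=B.mean(0)-M@A.mean(0);return th,o,M
def w(o,th,p):
    c,s=np.cos(th),np.sin(th);return np.array([c*p[0]-s*p[1]+o[0],s*p[0]+c*p[1]+o[1]])
E
python3 - <<'E'
from h import *
S=np.array([[-.06,.158],[-.06,-.158],[.16,.158],[.16,-.158]])
T=np.array([[66,338],[510,352],[75,40],[510,58]])/5.5+[320,145]
W=ray("top",T,.167)[:,:2];th,o,M=fit(S,W);print("top",th,o,(S@M.T+o-W).round(4).tolist())
T=np.array([[55,122],[300,355],[234,8],[483,215]])/3.85+[312,175]
W2=ray("scene",T,.167)[:,:2];th2,o2,M2=fit(S,W2);print("scene",th2,o2,(S@M2.T+o2-W2).round(4).tolist())
a=cv2.imread("pics/top0.png")
b=a[215:255,255:300].astype(int);mk=((b[...,2]>175)&(b[...,2]-b[...,0]>45)).astype(np.uint8)
cs,_=cv2.findContours(mk,0,1);c=max(cs,key=cv2.contourArea)+np.array([255,215]);r=cv2.minAreaRect(c);print(r)
print("board",ray("top",cv2.boxPoints(r),.012).round(4).tolist(),ray("top",[r[0]],.012))
for p in [(609,385),(628,370)]: print(ray("top",np.array([p])/5.5+[320,145],.046))
print("knob exp",w(o,th,(-.0435,-.275)),"proj",(proj("top",[*w(o,th,(-.0435,-.275)),.046])-[320,145])*5.5)
E
```

```text
top -0.008619618509941444 [ 0.57203453 -0.04270691] [[0.0003, 0.0019], [-0.002, -0.0025], [0.0002, 0.001], [0.0015, -0.0004]]
scene -0.011792364345886446 [ 0.57418485 -0.04338162] [[-0.0011, 0.0027], [-0.0009, -0.0029], [0.0014, 0.0035], [0.0007, -0.0032]]
((273.14874267578125, 225.23899841308594), (7.263675689697266, 23.1180419921875), 65.224853515625)
board [[0.447, 0.4075, 0.012], [0.4912, 0.321, 0.012], [0.4633, 0.3067, 0.012], [0.4194, 0.3929, 0.012]] [[0.45514803 0.35712555 0.012     ]]
[[ 0.51345441 -0.30035597  0.046     ]]
[[ 0.52544194 -0.3150675   0.046     ]]
knob exp [ 0.52616578 -0.31732174] proj [[630.95141794 369.15039633]]
```

```bash
python3 -m crank '[[[0,0,-2,0,0,-0.0942],[0,0,-2,0,0,-0.0942],[0,0,-2,0,0,-0.0942],[0,0,-2,0,0,-0.0942],[-1.1,-3.9,0,0,0,0],[-1.1,-3.9,0,0,0,0],[-1.1,-3.9,0,0,0,0],[-1.1,-3.9,0,0,0,0]]]' 5
```

```text
time: 0.77
tool_pos: [0.2969, 0.4669, 0.2774]
tcp_rot: [-0.014, -3.141, 0.002]
wrist_force: [1.1, -0.5, -0.1]
width: 0.585
grip_force: 0.0
```

```bash
python3 -m crank '[[[-1.1,-3.9,0,0,0,0],[-1.1,-3.9,0,0,0,0],[-1.1,-3.9,0,0,0,0],[-1.1,-3.9,0,0,0,0],[-1.1,-3.9,0,0,0,0],[-1.1,-3.9,0,0,0,0],[-1.1,-3.9,0,0,0,0],[-1.1,-3.9,0,0,0,0]]]' && python3 -m crank '[[[-1.1,-3.9,0,0,0,0],[-1.1,-3.9,0,0,0,0],[-1.1,-3.9,0,0,0,0],[-1.1,-3.9,0,0,0,0],[-1.1,-3.9,0,0,0,0],[-1.1,-3.9,0,0,0,0],[-1.1,-3.9,0,0,0,0],[-1.1,-3.9,0,0,0,0]]]'
python3 - <<'E'
from h import *
m=camera_model("wrist");im=read_camera("wrist");cv2.imwrite("pics/w1.png",im)
import pickle;pickle.dump(m,open("w1.pkl","wb"))
c=-np.array(m["R"]).T@m["t"];print(c,np.round(m["R"],3).tolist())
o=np.array([.5731,-.043]);th=-.010
for n,p,z in [("knob",(-.0435,-.275),.046),("fb",(-.105,0),.047),("glueR",(-.0324,-.0999),.157),("hoodFR",(-.06,-.158),.167),("bar",(0,0),.21)]: print(n,proj("wrist",[*w(o,th,p),z],m))
E
```

```text
time: 1.43
tool_pos: [0.3816, 0.1539, 0.2778]
tcp_rot: [0.015, 3.141, -0.0]
wrist_force: [1.1, 0.5, 0.1]
width: 0.586
grip_force: 0.0
time: 2.1
tool_pos: [0.4665, -0.1591, 0.2777]
tcp_rot: [-0.017, -3.141, -0.0]
wrist_force: [1.3, 0.7, 0.4]
width: 0.588
grip_force: 0.0
[ 0.38485607 -0.15983735  0.4535433 ] [[0.011, 1.0, 0.001], [0.949, -0.01, 0.316], [0.316, -0.003, -0.949]]
knob [[196.87828003 206.17367404]]
fb [[417.05257926 158.53200363]]
glueR [[338.76466422 254.62144887]]
hoodFR [[276.80288861 232.85886302]]
bar [[458.0397174  317.42056613]]
```

View pics/w1.png

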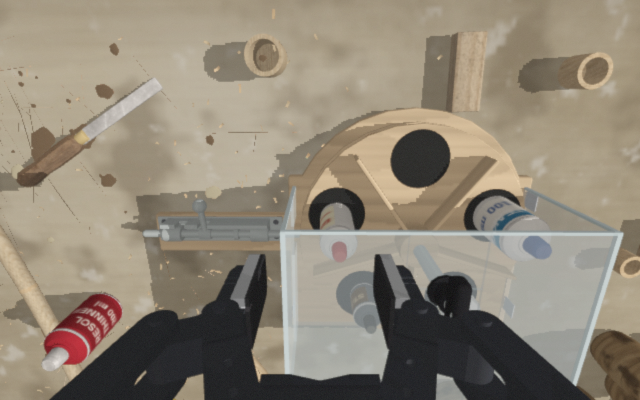

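```bash
python3 - <<'E'
import cv2
a=cv2.imread("pics/w1.png")[180:275,300:560]
a=cv2.rotate(a,cv2.ROTATE_180)
cv2.imwrite("pics/w1c.png",cv2.resize(a,None,fx=3,fy=3,interpolation=cv2.INTER_CUBIC))
E
```

```text
(no output)
```

View pics/w1c.png

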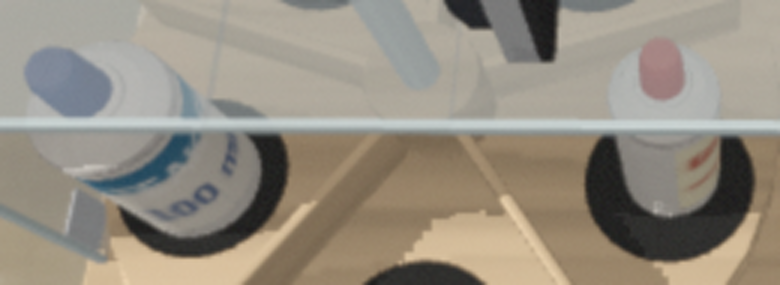

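```bash
python3 - <<'E'
from h import *
import pickle;m=pickle.load(open("w1.pkl","rb"))
im=cv2.imread("pics/w1.png")
print(ray("w",[[199,203],[196.9,206.2]],.046,m))
print(ray("w",[[282,233],[621,233]],.167,m), ray("w",[[420,158]],.047,m))
g=im[192:222,185:215];print(cv2.cvtColor(g,cv2.COLOR_BGR2GRAY)[::2,::2])
E
```

```text
[[ 0.52260967 -0.31431945  0.046     ]
 [ 0.52688807 -0.31752802  0.046     ]]
[[ 0.51171712 -0.19561194  0.167     ]
 [ 0.51514879  0.11694515  0.167     ]] [[ 0.46748886 -0.03842105  0.047     ]]
[[134 133 127 126 126 127 127 126 125 124 151 169 173 173 174]
 [177 131 127 127 128 143 138 126 128 125 147 171 172 173 174]
 [176 142 127 128 127 158 142 127 125 125 127 165 170 170 173]
 [132 129 129 126 127 129 126 128 127 125 125 127 128 132 159]
 [125 126 126 126 124 124 142 151 149 119 123 122 122 122 119]
 [126 127 125 124 123 125 129 128 123 113 112 124 123 122 122]
 [126 126 125 125 121 127 129 128 123 117 108 122 125 125 125]
 [125 128 126 127 122 132 134 127 125 118 113 123 125 126 126]
 [125 125 124 127 121 128 129 126 123 117 110 125 128 127 129]
 [123 123 123 126 120 122 124 122 121 110 116 124 123 125 126]
 [112 111 112 111 115 115 117 115 114 108 116 116 118 120 119]
 [125 125 124 124 124 125 124 124 124 111 121 123 125 125 123]
 [122 122 121 121 120 120 121 121 128 117 115 121 121 120 116]
 [114 115 113 115 113 113 114 120 128 118 108 116 116 112 114]
 [113 110 109 108 108 109 110 111 125 121 105 114 111 109 110]]
```

```bash
python3 -m crank '[[[-1.5,-3.9,0,0,0,0],[-1.5,-3.9,0,0,0,0],[-1.5,-3.9,0,0,0,0],[-1.45,-3.9,0,0,0,0],[0,0,4,0,0,0],[0,0,4,0,0,0],[0,0,4,0,0,0],[0,0,4,0,0,0]]]' 5 && python3 -m crank '[[[0,0,3,0,0,0],[0,0,3,0,0,0],[0,0,2,0,0,0],[0,0,1,0,0,0],[0,0,0,0,0,0]]]'
python3 - <<'E'
from h import *
m=camera_model("wrist");im=read_camera("wrist");cv2.imwrite("pics/w2.png",im)
import pickle;pickle.dump(m,open("w2.pkl","wb"))
print(proj("w",[.526,-.315,.046],m),read_state()["tool_pos"])
E
```

```text
time: 2.82
tool_pos: [0.5243, -0.3133, 0.1161]
tcp_rot: [-0.017, -3.141, -0.0]
wrist_force: [-0.4, -0.1, 0.1]
width: 0.584
grip_force: 0.0
time: 3.23
tool_pos: [0.5221, -0.3114, 0.0246]
tcp_rot: [-0.016, -3.136, -0.006]
wrist_force: [-0.4, 0.0, 0.0]
width: 0.588
grip_force: 0.0
[[315.64270527 263.4097252 ]] [ 0.52363728 -0.31239353  0.0268051 ]
```

View pics/w2.png

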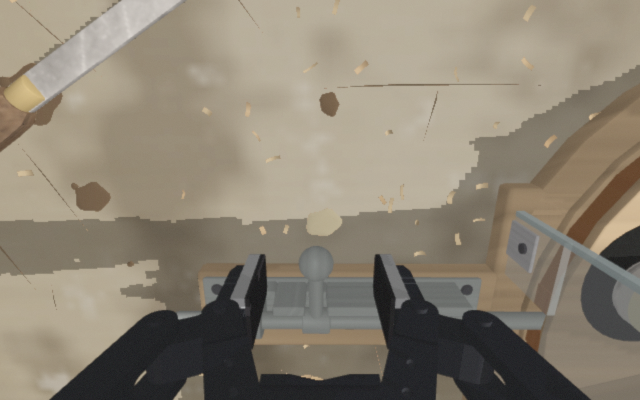

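```bash
python3 -m crank '[[[-0.25,-0.25,-0.05,0,0,0],[0,0,0,0,0,0],[0,0,0,0,0,0],[0,0,0,0,0,0],[0,0,0,0,0,0],[0,0,0,0,0,0]]]' 0.8 35 && python3 -m crank '[[[-0.27,0,-0.74,0,0,0],[-0.39,0,-0.68,0,0,0],[-0.5,0,-0.6,0,0,0],[-0.6,0,-0.5,0,0,0],[-0.68,0,-0.39,0,0,0],[-0.74,0,-0.27,0,0,0],[0,0,0,0,0,0]]]'
```

```text
time: 3.78
tool_pos: [0.5274, -0.316, 0.0293]
tcp_rot: [0.016, 3.141, -0.001]
wrist_force: [0.5, -0.3, 0.4]
width: 0.093
grip_force: 0.0
time: 4.37
tool_pos: [0.5615, -0.3166, 0.0617]
tcp_rot: [0.015, 3.139, -0.002]
wrist_force: [-0.3, 0.5, 0.7]
width: 0.093
grip_force: 0.0
```

```bash
python3 - <<'E'
from h import *
m=camera_model("wrist");im=read_camera("wrist");cv2.imwrite("pics/w3.png",im[200:400,160:480])
print(proj("w",[[.526,-.315,.046],[.5515,-.315,.0748]],m)-[160,200])
E
```

```text
[[164.41160166 -28.62007459]
 [165.34125845  32.07313299]]
```

View pics/w3.png

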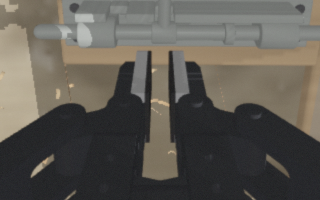

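```bash
python3 - <<'E'
from h import *
import pickle
m=pickle.load(open("w2.pkl","rb"));T=np.array([.5236,-.3124,.0268])
print(proj("w",[T,T+[0,0,.019],T+[0,.025,.0],T+[0,.025,.019]],m), -np.array(m["R"]).T@m["t"])
s=read_state();m=camera_model("wrist");T=s["tool_pos"];print(T,R.from_rotvec(s["tcp_rot"]).as_matrix().round(3).tolist(),proj("w",[T,T+[0,0,.019],[.57,-.315,.034]],m))
E
```

```text
[[320.43586422 242.93868218]
 [320.67470979 258.96753078]
 [364.77185385 242.45851206]
 [369.64046825 258.43526179]] [ 0.44135969 -0.3127614   0.20079951]
[ 0.56029109 -0.31632013  0.0609573 ] [[-1.0, 0.009, 0.001], [0.009, 1.0, -0.001], [-0.001, -0.001, -1.0]] [[322.19581677 238.79567611]
 [322.45541173 254.47024931]
 [324.02807339 234.786324  ]]
```

```bash
python3 -m crank '[[[0,0,-3,0,0,0],[1.7,0,0,0,0,0],[1.75,0.1,0,0,0,0],[0,0,0,0,0,0],[0,0,2.5,0,0,0],[0,0,2.5,0,0,0],[0,0,2,0,0,0],[0,0,0.9,0,0,0]]]' 4 && python3 -m crank '[[[0,0,0,0,0,0],[0,0,0,0,0,0],[0,0,0,0,0,0],[0,0,0,0,0,0],[0,0,0,0,0,0]]]' 0.8 35
```

```text
time: 5.08
tool_pos: [0.5221, -0.3131, 0.0076]
tcp_rot: [-0.016, -3.137, -0.005]
wrist_force: [-1.5, 0.7, -0.6]
width: 0.466
grip_force: 0.0
time: 5.5
tool_pos: [0.5244, -0.3145, 0.0122]
tcp_rot: [-0.016, -3.142, -0.0]
wrist_force: [-1.8, 2.8, 0.5]
width: 0.175
grip_force: 34.1
```

```bash
python3 -m crank '[[[0,0,0,0,0,0],[0,0,0,0,0,0],[-0.15,0,0.3,0,0,0],[0,0,0.4,0,0,0],[0,0,0,0,0,0]]]' 3 && python3 -m crank '[[[0,0,0,0,0,0],[0,0,0,0,0,0],[0,0,0,0,0,0],[0,0,0,0,0,0]]]' 0.8 35
```

```text
time: 5.92
tool_pos: [0.5259, -0.3149, 0.0038]
tcp_rot: [-0.016, -3.141, 0.0]
wrist_force: [-0.1, 0.4, 0.6]
width: 0.351
grip_force: 0.0
time: 6.25
tool_pos: [0.5257, -0.3143, 0.0042]
tcp_rot: [-0.016, -3.141, -0.001]
wrist_force: [-0.2, 2.3, -0.7]
width: 0.178
grip_force: 34.1
```

```bash
python3 -m crank '[[[-0.27,0,-0.74,0,0,0],[-0.39,0,-0.68,0,0,0],[-0.5,0,-0.6,0,0,0],[-0.6,0,-0.5,0,0,0],[-0.68,0,-0.39,0,0,0],[-0.74,0,-0.27,0,0,0],[0,0,0,0,0,0]]]'
```

```text
time: 6.83
tool_pos: [0.5609, -0.3155, 0.0368]
tcp_rot: [0.015, 3.137, -0.002]
wrist_force: [7.2, 0.8, -14.1]
width: 0.152
grip_force: 31.2
```

```bash
python3 -m crank '[[[-0.1,0,0.4,0,0,0],[0,0,0,0,0,0],[0,0,0,0,0,0]]]' 0.4 35
```

```text
time: 7.08
tool_pos: [0.5593, -0.316, 0.0327]
tcp_rot: [0.015, 3.141, -0.002]
wrist_force: [0.4, -0.1, -1.0]
width: 0.049
grip_force: 0.0
```

```bash
python3 -m crank '[[[0,0,-4,0,0,0],[4,0,0,0,0,0],[4,0,0,0,0,0],[0,0,3,0,0,0],[0,0,2.5,0,0,0],[0,0,1,0,0,0],[0,0,0.4,0,0,0],[0,0,0,0,0,0]]]' 0 && python3 -m crank '[[[0,0,0.3,0,0,0],[0,0,0,0,0,0]]]'
```

```text
time: 7.75
tool_pos: [0.4784, -0.3143, 0.0027]
tcp_rot: [-0.016, -3.14, -0.001]
wrist_force: [-0.9, 1.1, 0.1]
width: -0.002
grip_force: 0.0
time: 7.92
tool_pos: [0.48, -0.3151, 0.0011]
tcp_rot: [0.015, 3.14, -0.002]
wrist_force: [0.2, -0.5, 0.3]
width: -0.001
grip_force: 0.0
```

```bash
for i in 1 2 3; do python3 -m crank '[[[0,0,0.3,0,0,0],[0,0,0,0,0,0]]]' | egrep 'tool_pos|wrist_f'; done
```

```text
tool_pos: [0.4793, -0.3146, -0.0024]
wrist_force: [0.8, -0.2, 0.1]
tool_pos: [0.4787, -0.3142, -0.006]
wrist_force: [-0.3, -0.6, 0.2]
tool_pos: [0.4784, -0.3141, -0.0094]
wrist_force: [0.8, 0.5, -0.4]
```

```bash
for i in 1 2 3; do python3 -m crank '[[[0,0,0.4,0,0,0],[0,0,0,0,0,0]]]' | egrep 'tool_pos|wrist_f'; done
```

```text
tool_pos: [0.4782, -0.314, -0.0136]
wrist_force: [0.6, 0.6, -1.2]
tool_pos: [0.4782, -0.314, -0.0176]
wrist_force: [-0.1, -0.3, 0.0]
tool_pos: [0.4782, -0.314, -0.0216]
wrist_force: [-0.2, 0.4, 0.3]
```

```bash
for i in 1 2 3; do python3 -m crank '[[[0,0,0.3,0,0,0],[0,0,0,0,0,0]]]' | egrep 'tool_pos|wrist_f'; done
```

```text
tool_pos: [0.4784, -0.3141, -0.0243]
wrist_force: [0.5, 0.7, -0.1]
tool_pos: [0.4784, -0.3141, -0.0273]
wrist_force: [-0.4, -0.7, 0.1]
tool_pos: [0.4784, -0.3141, -0.0303]
wrist_force: [0.5, -0.5, -0.8]
```

```bash
for i in 1 2 3 4; do python3 -m crank '[[[0,0,0.2,0,0,0],[0,0,0,0,0,0]]]' | egrep 'tool_pos|wrist_f'; done
```

```text
tool_pos: [0.4785, -0.3142, -0.0322]
wrist_force: [-0.8, -0.2, 0.3]
tool_pos: [0.479, -0.3146, -0.0331]
wrist_force: [-1.3, 0.5, 5.2]
tool_pos: [0.4791, -0.3146, -0.0332]
wrist_force: [-5.9, 4.0, 18.3]
tool_pos: [0.4791, -0.3146, -0.0333]
wrist_force: [-11.5, 7.8, 31.1]
```

```bash
python3 -m crank '[[[0,0,-3,0,0,0],[0,0,-4,0,0,0],[0,0,-2,0,0,0],[-2.4,0,0,0,0,0],[-2.3,-0.1,0,0,0,0],[0,0,2,0,0,0],[0,0,1,0,0,0],[0,0,0,0,0,0]]]' 4
```

```text
time: 10.75
tool_pos: [0.5229, -0.3139, 0.0188]
tcp_rot: [-0.015, -3.136, -0.006]
wrist_force: [-0.4, 1.2, -0.2]
width: 0.469
grip_force: 0.0
```

```bash
python3 -m crank '[[[-0.15,0,1.5,0,0,0],[0,0,1.2,0,0,0],[0,0,0,0,0,0]]]' 4; python3 -m crank '[[[0,0,0,0,0,0],[0,0,0,0,0,0],[0,0,0,0,0,0],[0,0,0,0,0,0],[0,0,0,0,0,0]]]' 0.8 35
```

```text
time: 11.0
tool_pos: [0.5241, -0.3141, -0.0081]
tcp_rot: [-0.016, -3.136, -0.005]
wrist_force: [-0.3, -0.2, -1.9]
width: 0.47
grip_force: 0.0
time: 11.42
tool_pos: [0.5266, -0.3154, -0.0046]
tcp_rot: [-0.016, -3.14, -0.001]
wrist_force: [-2.7, 2.8, 0.4]
width: 0.182
grip_force: 34.1
```

```bash
python3 -m crank '[[[-0.27,0,-0.74,0,0,0],[-0.39,0,-0.68,0,0,0],[-0.5,0,-0.6,0,0,0],[0,0,0,0,0,0]]]'; python3 -m crank '[[[-0.6,0,-0.5,0,0,0],[-0.68,0,-0.39,0,0,0],[-0.74,0,-0.27,0,0,0],[0,0,0,0,0,0]]]'
```

```text
time: 11.75
tool_pos: [0.5406, -0.3162, 0.0174]
tcp_rot: [0.015, 3.14, -0.001]
wrist_force: [-3.3, 3.8, -0.3]
width: 0.18
grip_force: 34.2
time: 12.08
tool_pos: [0.5618, -0.3166, 0.028]
tcp_rot: [0.015, 3.138, -0.002]
wrist_force: [0.0, 3.2, -1.2]
width: 0.18
grip_force: 34.6
```

```bash
python3 -m crank '[[[0,-1.1,0,0,0,0],[0,-1.1,0,0,0,0],[0,-0.8,0,0,0,0],[0,0,0,0,0,0]]]'
```

```text
time: 12.42
tool_pos: [0.5582, -0.3453, 0.0267]
tcp_rot: [-0.019, -3.14, -0.006]
wrist_force: [-2.9, 8.3, 2.9]
width: 0.175
grip_force: 35.2
```

```bash
python3 -m crank '[[[0,-0.1,0,0,0,0],[0.74,0,0.27,0,0,0],[0.68,0,0.39,0,0,0],[0.6,0,0.5,0,0,0],[0,0,0,0,0,0]]]';python3 -m crank '[[[0.5,0,0.6,0,0,0],[0.39,0,0.68,0,0,0],[0.27,0,0.7,0,0,0],[0,0,0,0,0,0]]]'
```

```text
time: 12.83
tool_pos: [0.5387, -0.3452, 0.0145]
tcp_rot: [0.018, 3.141, 0.005]
wrist_force: [2.0, 8.8, 1.1]
width: 0.179
grip_force: 36.6
time: 13.17
tool_pos: [0.5284, -0.3453, -0.0026]
tcp_rot: [0.018, 3.139, 0.005]
wrist_force: [-1.5, 14.2, 9.0]
width: 0.179
grip_force: 37.6
```

```bash
python3 -m crank '[[[0,0,0,0,0,0],[0,0,0,0,0,0],[0,0,0,0,0,0],[0,0,-4,0,0,0],[0,0,-4,0,0,0],[0,0,-4,0,0,0],[0,0,-2,0,0,0],[0,0,0,0,0,0]]]' 4
python3 - <<'E'
from h import *
m=camera_model("wrist");im=read_camera("wrist");cv2.imwrite("pics/w4.png",im)
import pickle;pickle.dump(m,open("w4.pkl","wb"))
P=[.526,-.315,.046];p=proj("w",[P,[.5257,-.3425,.046],[.5485,-.3425,.074]],m);print(p)
g=cv2.medianBlur(cv2.cvtColor(im,cv2.COLOR_BGR2GRAY),3)
c=cv2.HoughCircles(g,cv2.HOUGH_GRADIENT,1,15,param1=60,param2=11,minRadius=7,maxRadius=15)
c=c[0];print(c[(abs(c[:,0]-p[1][0])<60)&(abs(c[:,1]-p[1][1])<60)])
E
```

```text
time: 13.83
tool_pos: [0.5315, -0.3514, 0.144]
tcp_rot: [0.017, 3.13, -0.015]
wrist_force: [1.3, -0.9, 1.0]
width: 0.472
grip_force: 0.0
[[365.97307916 181.50591253]
 [333.04257396 181.41911955]
 [333.99835733 219.4403748 ]]
[[364.5 161.5  11.8]
 [332.5 181.5  10.5]]
```

```bash
python3 -m crank '[[[0,0,-3,0,0,0],[0,0,-2.5,0,0,0],[-0.5,3.9,0,0,0,0],[-0.5,3.9,0,0,0,0],[-0.5,3.9,0,0,0,0],[-0.5,3.9,0,0,0,0],[-0.5,3.9,0,0,0,0],[-0.5,3.9,0,0,0,0]]]' 5; python3 -m crank '[[[-0.5,3.9,0,0,0,0],[-0.5,3.6,0,0,0,0],[0,0,0,0,0,0],[0,0,0,0,0,0]]]'
python3 - <<'E'
from h import *
m=camera_model("wrist");im=read_camera("wrist");cv2.imwrite("pics/w5.png",im)
import pickle;pickle.dump(m,open("w5.pkl","wb"))
s=read_state();print(s["tool_pos"],s["q"],proj("w",[[.573,-.041,.21]],m))
E
```

```text
time: 14.55
tool_pos: [0.5585, -0.112, 0.1886]
tcp_rot: [-0.017, -3.14, 0.0]
wrist_force: [0.2, -0.2, 0.3]
width: 0.586
grip_force: 0.0
time: 14.88
tool_pos: [0.5695, -0.0368, 0.1888]
tcp_rot: [-0.01, -3.139, 0.001]
wrist_force: [-0.5, -0.3, -0.2]
width: 0.586
grip_force: 0.0
[ 0.56945241 -0.03811077  0.18894329] [-1.09796600e-01  7.52652272e-02  1.83997459e+00 -1.06717637e-03
  1.22837627e+00 -1.67200230e+00] [[314.31542156 262.54991334]]
```

```bash
python3 - <<'E'
from h import *
import pickle;m=pickle.load(open("w5.pkl","rb"));im=cv2.imread("pics/w5.png");g=im.max(2)
k=(g<60).astype(np.uint8);
for r in range(220,330,12): 
    x=np.where(k[r,200:440])[0]+200; d=np.split(x,np.where(np.diff(x)>2)[0]+1); print(r,[(int(a[0]),int(a[-1])) for a in d if len(a)])
E
```

```text
220 [(293, 338)]
232 [(291, 341)]
244 [(295, 337)]
256 [(260, 264), (299, 332), (376, 379)]
268 [(234, 242), (256, 265), (301, 329), (375, 384), (398, 406)]
280 [(226, 236), (251, 266), (302, 329), (374, 388), (403, 413)]
292 [(220, 231), (247, 265), (302, 329), (374, 392), (408, 419)]
304 [(208, 237), (246, 263), (304, 327), (377, 394), (402, 431)]
316 [(200, 259), (380, 439)]
328 [(200, 257), (383, 439)]
```

```bash
python3 -m crank '[[[-0.35,-0.25,0,0,0,0],[0,0,2.4,0,0,0],[0,0,2,0,0,0],[0,0,0,0,0,0]]]' 5; python3 -m crank '[[[0,0,0,0,0,0],[0,0,0,0,0,0],[0,0,0,0,0,0],[0,0,0,0,0,0],[0,0,0,0,0,0],[0,0,0,0,0,0]]]' 0.8 70
```

```text
time: 15.27
tool_pos: [0.5701, -0.0425, 0.1417]
tcp_rot: [-0.02, -3.134, -0.001]
wrist_force: [-0.7, 1.3, -1.6]
width: 0.585
grip_force: 0.0
time: 15.77
tool_pos: [0.5737, -0.0393, 0.1475]
tcp_rot: [0.017, 3.141, 0.005]
wrist_force: [-0.9, 5.6, -3.6]
width: 0.252
grip_force: 68.7
```

```bash
python3 -m crank '[[[0,0,0,0,0,0.04],[0,0,0,0,0,0.06],[0,0,0,0,0,0.078],[0,0,0,0,0,0.078],[0,0,0,0,0,0.078],[0,0,0,0,0,0.078],[0,0,0,0,0,0.078],[0,0,0,0,0,0.078]]]'; python3 -m crank '[[[0,0,0,0,0,0.078],[0,0,0,0,0,0.078],[0,0,0,0,0,0.078],[0,0,0,0,0,0.078],[0,0,0,0,0,0.078],[0,0,0,0,0,0.078],[0,0,0,0,0,0.078],[0,0,0,0,0,0.078]]]';  python3 -m crank '[[[0,0,0,0,0,0.06],[0,0,0,0,0,0.04],[0,0,0,0,0,0],[0,0,0,0,0,0]]]'
python3 - <<'E'
from h import *
s=read_state();r=R.from_rotvec(s["tcp_rot"]).as_matrix();print("heading",np.degrees(np.arctan2(r[1,1],r[0,1])),s["tool_pos"],s["torque"])
for n in("top","scene"): cv2.imwrite(f"pics/{n}1.png",read_camera(n))
E
```

```text
time: 16.43
tool_pos: [0.5737, -0.0391, 0.1474]
tcp_rot: [-0.902, -3.009, -0.005]
wrist_force: [0.3, 5.5, -2.7]
width: 0.246
grip_force: 68.7
time: 17.1
tool_pos: [0.5738, -0.039, 0.1474]
tcp_rot: [-1.781, -2.586, -0.005]
wrist_force: [-0.3, 5.7, -3.4]
width: 0.247
grip_force: 68.8
time: 17.43
tool_pos: [0.5738, -0.039, 0.1475]
tcp_rot: [-1.904, -2.497, -0.005]
wrist_force: [0.3, 6.8, -3.3]
width: 0.248
grip_force: 68.8
heading 15.347101040372106 [ 0.5738225  -0.03899174  0.14745542] [ 1.1074045  -0.00841872 -0.03646403]
```

```bash
python3 -m crank '[[[0,0,0,0,0,0],[0,0,0,0,0,0],[0,0,0,0,0,0],[0,0,-3,0,0,0],[0,0,-2,0,0,0],[0,0,0,0,0,-0.12],[0,0,0,0,0,-0.12],[0,0,0,0,0,-0.12]]]' 5 60; python3 -m crank '[[[0,0,0,0,0,-0.12],[0,0,0,0,0,-0.12],[0,0,0,0,0,-0.12],[0,0,0,0,0,-0.12],[0,0,0,0,0,-0.12],[0,0,0,0,0,-0.12],[0,0,0,0,0,-0.12],[0,0,0,0,0,-0.0915]]]'; python3 -m crank '[[[0.6,-3.8,0,0,0,0],[0.6,-3.8,0,0,0,0],[0.6,-3.8,0,0,0,0],[0.6,-3.8,0,0,0,0],[0.6,-3.8,0,0,0,0],[0.6,-3.8,0,0,0,0],[0.6,-3.8,0,0,0,0],[0.6,-3.8,0,0,0,0]]]' 4
python3 - <<'E'
from h import *
import pickle
m=camera_model("wrist");im=read_camera("wrist");cv2.imwrite("pics/w6.png",im);pickle.dump(m,open("w6.pkl","wb"))
s=read_state();print(s["tool_pos"],s["tcp_rot"],proj("w",[[.5257,-.3425,.046]],m))
E
```

```text
time: 18.2
tool_pos: [0.5747, -0.0415, 0.1987]
tcp_rot: [1.416, 2.8, 0.001]
wrist_force: [-0.1, 0.1, -0.3]
width: 0.583
grip_force: 0.0
time: 18.87
tool_pos: [0.5742, -0.0415, 0.1978]
tcp_rot: [0.008, 3.14, -0.001]
wrist_force: [1.3, 0.7, -0.4]
width: 0.587
grip_force: 0.0
time: 19.53
tool_pos: [0.5219, -0.347, 0.1979]
tcp_rot: [0.017, 3.14, -0.003]
wrist_force: [0.3, -0.4, -0.3]
width: 0.47
grip_force: 0.0
[ 0.52043231 -0.3543877   0.19792738] [ 0.02236263  3.14061293 -0.01245484] [[325.83175476 177.34954312]]
```

```bash
python3 -m crank '[[[0,0,3.5,0,0,0],[0,0,3.5,0,0,0],[0,0,3.5,0,0,0],[0,0,3.5,0,0,0],[0,0,3,0,0,0],[0,0,0,0,0,0],[0,0,0,0,0,0]]]' 4
python3 - <<'E'
from h import *
m=camera_model("wrist");im=read_camera("wrist");s=read_state();p=proj("w",[[.5257,-.3425,.046]],m)
print(s["tool_pos"],s["tcp_rot"],p)
g=cv2.medianBlur(cv2.cvtColor(im,cv2.COLOR_BGR2GRAY),3)
c=cv2.HoughCircles(g,cv2.HOUGH_GRADIENT,1,15,param1=60,param2=11,minRadius=9,maxRadius=20)[0]
print(c[(abs(c[:,0]-p[0][0])<30)&(abs(c[:,1]-p[0][1])<30)])
E
```

```text
time: 20.17
tool_pos: [0.5209, -0.3436, 0.0253]
tcp_rot: [-0.017, -3.138, -0.003]
wrist_force: [0.6, 0.3, 0.9]
width: 0.467
grip_force: 0.0
[ 0.52287704 -0.34489587  0.02774858] [ 1.68047983e-02  3.14084916e+00 -1.10778315e-03] [[324.72299814 264.18052514]]
[[326.5 265.5  19.4]]
```

```bash
python3 -m crank '[[[-0.3,0.2,1.5,0,0,0],[0,0,1.7,0,0,0],[0,0,0,0,0,0]]]' 4; python3 -m crank '[[[0,0,0,0,0,0],[0,0,0,0,0,0],[0,0,0,0,0,0],[0,0,0,0,0,0],[0,0,0,0,0,0]]]' 0.8 35;  python3 -m crank '[[[-0.27,-0.1,-0.74,0,0,0],[-0.39,0,-0.68,0,0,0],[-0.5,0,-0.6,0,0,0],[-0.6,0,-0.5,0,0,0],[-0.68,0,-0.39,0,0,0],[-0.74,0,-0.27,0,0,0],[0,0,0,0,0,0]]]'
```

```text
time: 20.47
tool_pos: [0.526, -0.3427, -0.0044]
tcp_rot: [0.016, 3.141, -0.001]
wrist_force: [-1.3, 0.1, -0.6]
width: 0.466
grip_force: 0.0
time: 20.88
tool_pos: [0.5268, -0.3426, -0.0029]
tcp_rot: [0.017, 3.139, -0.002]
wrist_force: [-2.0, 4.2, 6.7]
width: 0.183
grip_force: 34.1
time: 21.47
tool_pos: [0.5599, -0.3437, 0.0272]
tcp_rot: [0.017, 3.138, -0.001]
wrist_force: [1.8, -0.9, -0.1]
width: 0.098
grip_force: 0.6
```

```bash
python3 -m crank '[[[0,0,-4,0,0,0],[0,0,-4,0,0,0],[0,0,-4,0,0,0],[2,0,0,0,0,0],[1.5,0,0,0,0,0],[0,0,0,0,0,0],[0,0,0,0,0,0]]]' 4
python3 - <<'E'
from h import *
m=camera_model("wrist");im=read_camera("wrist");s=read_state();p=proj("w",[[.5257,-.3425,.046],[.526,-.315,.046],[.548,-.334,.073],[.548,-.315,.073],[.548,-.3425,.073]],m)
print(s["tool_pos"],p);cv2.imwrite("pics/w7.png",im)
g=cv2.medianBlur(cv2.cvtColor(im,cv2.COLOR_BGR2GRAY),3)
c=cv2.HoughCircles(g,cv2.HOUGH_GRADIENT,1,15,param1=60,param2=10,minRadius=8,maxRadius=16)[0]
print(c[(abs(c[:,0]-p[0][0])<80)&(abs(c[:,1]-p[0][1])<80)])
cv2.imwrite("pics/w7c.png",cv2.resize(im[130:290,200:480],None,fx=2.8,fy=2.8,interpolation=cv2.INTER_CUBIC))
E
```

```text
time: 22.05
tool_pos: [0.5226, -0.3445, 0.1478]
tcp_rot: [0.018, 3.139, -0.004]
wrist_force: [0.9, 0.1, 0.0]
width: 0.469
grip_force: 0.0
[ 0.52281147 -0.34420498  0.14722372] [[323.93012049 191.3606551 ]
 [356.04430524 191.36477921]
 [335.07444128 227.73248649]
 [358.78326738 227.50218639]
 [324.47373796 227.8354584 ]]
[[324.5 207.5  11.8]
 [309.5 231.5  11. ]
 [357.5 172.5   9.3]
 [354.5 221.5   8.3]]
```

View pics/w7c.png

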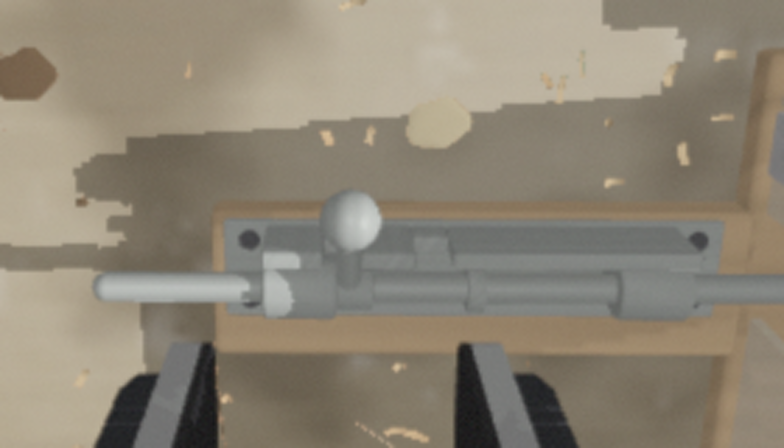

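```bash
python3 - <<'E'
from h import *
m=camera_model("wrist")
for d in range(15,66,5):
    f=np.radians(d);X=[.5700-.045*np.cos(f),-.3425,.034+.045*np.sin(f)];print(d,np.round(X,4),proj("w",[X],m).round(1))
print(read_state()["tool_pos"])
E
```

```text
15 [ 0.5265 -0.3425  0.0456] [[323.5 192.2]]
20 [ 0.5277 -0.3425  0.0494] [[323.5 194.9]]
25 [ 0.5292 -0.3425  0.053 ] [[323.6 197.9]]
30 [ 0.531  -0.3425  0.0565] [[323.6 201.3]]
35 [ 0.5331 -0.3425  0.0598] [[323.7 205. ]]
40 [ 0.5355 -0.3425  0.0629] [[323.8 209. ]]
45 [ 0.5382 -0.3425  0.0658] [[323.8 213.3]]
50 [ 0.5411 -0.3425  0.0685] [[323.9 217.8]]
55 [ 0.5442 -0.3425  0.0709] [[323.9 222.5]]
60 [ 0.5475 -0.3425  0.073 ] [[324.  227.4]]
65 [ 0.551  -0.3425  0.0748] [[324.  232.3]]
[ 0.52281147 -0.34420498  0.14722372]
```

```bash
python3 -m crank '[[[-1.25,0.1,0,0,0,0],[0,0,3.5,0,0,0],[0,0,3.5,0,0,0],[0,0,3.5,0,0,0],[0,0,2.5,0,0,0],[0,0,0.7,0,0,0],[0,0,0,0,0,0]]]' 4; python3 -m crank '[[[0,0,0,0,0,0],[0,0,0,0,0,0],[0,0,0,0,0,0],[0,0,0,0,0,0],[0,0,0,0,0,0]]]' 0.8 60;  python3 -m crank '[[[0,-0.15,0,0,0,0],[-0.55,0,-0.55,0,0,0],[-0.64,0,-0.45,0,0,0],[0,0,0,0,0,0]]]'
```

```text
time: 22.68
tool_pos: [0.5334, -0.3406, 0.0057]
tcp_rot: [-0.016, -3.136, -0.006]
wrist_force: [-0.1, 1.2, -0.7]
width: 0.469
grip_force: 0.0
time: 23.1
tool_pos: [0.5361, -0.3424, 0.0109]
tcp_rot: [0.017, 3.139, -0.001]
wrist_force: [3.2, 4.4, -2.2]
width: 0.17
grip_force: 58.4
time: 23.43
tool_pos: [0.5465, -0.3435, 0.0197]
tcp_rot: [-0.015, -3.14, -0.001]
wrist_force: [-0.5, 4.6, -3.9]
width: 0.164
grip_force: 58.5
```

```bash
python3 -m crank '[[[-0.71,0,-0.28,0,0,0],[-0.4,0,-0.1,0,0,0],[0,0,0,0,0,0]]]'
```

```text
time: 23.68
tool_pos: [0.5593, -0.3439, 0.0232]
tcp_rot: [0.017, 3.139, 0.0]
wrist_force: [2.8, 4.3, -5.8]
width: 0.097
grip_force: 4.5
```

```bash
python3 -m crank '[[[0,0,0,0,0,0],[0,0,0,0,0,0],[0,0,-4,0,0,0],[0,0,-4,0,0,0],[0,0,-4,0,0,0],[3.65,0,0,0,0,0],[0,0,0,0,0,0],[0,0,0,0,0,0]]]' 4
cat > ball.py <<'E'
from h import *
m=camera_model("wrist");im=read_camera("wrist");s=read_state();print(s["tool_pos"])
import sys;cv2.imwrite(sys.argv[1],im)
b=im.astype(int);bright=((im.min(2)>165)&(im.max(2)-im.min(2)<14)).astype(np.uint8)
n,l,st,ce=cv2.connectedComponentsWithStats(bright)
for i in range(1,n):
    if st[i,4]>=8 and 240<ce[i,0]<430 and 150<ce[i,1]<260: print("bright",ce[i].round(1),st[i])
for y in(-.3425,-.334,-.315):
  for d in(15,40,61,75,90):
    f=np.radians(d);print(y,d,proj("w",[[.57-.045*np.cos(f),y,.034+.045*np.sin(f)]],m).round(0)[0])
g=cv2.medianBlur(cv2.cvtColor(im,cv2.COLOR_BGR2GRAY),3)
c=cv2.HoughCircles(g,cv2.HOUGH_GRADIENT,1,10,param1=60,param2=9,minRadius=8,maxRadius=14)[0]
print(c[(abs(c[:,0]-330)<60)&(abs(c[:,1]-215)<50)])
E
python3 ball.py pics/w8.png
```

```text
time: 24.35
tool_pos: [0.521, -0.3456, 0.146]
tcp_rot: [0.019, 3.138, -0.006]
wrist_force: [0.2, 0.2, 0.2]
width: 0.466
grip_force: 0.0
[ 0.52149105 -0.3452153   0.14503699]
bright [331.3 219.9] [325 211  14  18 186]
bright [300.4 225.5] [296 223  12   5  44]
bright [299.9 236.1] [296 229  10  14 103]
bright [263.5 235.3] [238 232  53   7 292]
-0.3425 15 [325. 194.]
-0.3425 40 [326. 211.]
-0.3425 61 [326. 231.]
-0.3425 75 [326. 245.]
-0.3425 90 [326. 259.]
-0.334 15 [335. 194.]
-0.334 40 [336. 211.]
-0.334 61 [337. 231.]
-0.334 75 [337. 245.]
-0.334 90 [337. 259.]
-0.315 15 [358. 194.]
-0.315 40 [360. 211.]
-0.315 61 [361. 231.]
-0.315 75 [361. 244.]
-0.315 90 [361. 258.]
[[326.5 219.5  11.1]
 [353.5 224.5   8.8]
 [312.5 235.5  11. ]
 [295.5 238.5   9.6]
 [356.5 173.5  11. ]
 [288.5 217.5   8.8]]
```

```bash
python3 -m crank '[[[0.6,0.4,0,0,0,0],[0,0,4,0,0,0],[0,0,4,0,0,0],[0,0,3,0,0,0],[0,0,1.3,0,0,0],[0,0,0,0,0,0],[0,0,0,0,0,0]]]' 0; python3 -m crank '[[[-0.6,0,0,0,0,0],[-0.6,0,0,0,0,0],[-0.3,0,0,0,0,0],[0,0,0,0,0,0]]]'; python3 -m crank '[[[-0.3,0,0,0,0,0],[-0.3,0,0,0,0,0],[0,0,0,0,0,0]]]'
```

```text
time: 24.98
tool_pos: [0.5151, -0.3395, 0.0198]
tcp_rot: [-0.016, -3.14, -0.001]
wrist_force: [1.1, 0.1, 1.1]
width: 0.001
grip_force: 0.0
time: 25.32
tool_pos: [0.5327, -0.3409, 0.0224]
tcp_rot: [0.016, 3.138, -0.004]
wrist_force: [0.2, -1.2, -0.6]
width: 0.001
grip_force: 0.0
time: 25.57
tool_pos: [0.5369, -0.34, 0.0206]
tcp_rot: [0.016, 3.141, -0.001]
wrist_force: [0.2, -0.2, 0.1]
width: 0.002
grip_force: 0.0
```

```bash
python3 -m crank '[[[-0.3,0,0,0,0,0],[-0.3,0,0,0,0,0],[-0.3,0,0,0,0,0],[0,0,0,0,0,0]]]'; python3 -m crank '[[[2,0,0,0,0,0],[2,0,-4,0,0,0],[0,0,-4,0,0,0],[0,0,-4,0,0,0],[-1,0,0,0,0,0],[0,0,0,0,0,0],[0,0,0,0,0,0]]]' 4; python3 ball.py pics/w9.png
```

```text
time: 25.9
tool_pos: [0.5458, -0.34, 0.0202]
tcp_rot: [0.016, 3.141, -0.0]
wrist_force: [0.2, 0.8, -0.1]
width: 0.002
grip_force: 0.0
time: 26.48
tool_pos: [0.5166, -0.3396, 0.1377]
tcp_rot: [0.016, 3.141, -0.001]
wrist_force: [0.5, 0.8, -0.6]
width: 0.466
grip_force: 0.0
[ 0.51553612 -0.33897881  0.13610283]
bright [293.5 234. ] [288 232  12   5  60]
bright [292.2 245.3] [288 238  11  14 105]
bright [269.9 244. ] [258 241  25   7 123]
-0.3425 15 [318. 203.]
-0.3425 40 [318. 221.]
-0.3425 61 [318. 241.]
-0.3425 75 [318. 255.]
-0.3425 90 [319. 269.]
-0.334 15 [328. 203.]
-0.334 40 [329. 221.]
-0.334 61 [329. 241.]
-0.334 75 [329. 255.]
-0.334 90 [329. 269.]
-0.315 15 [351. 203.]
-0.315 40 [353. 220.]
-0.315 61 [354. 240.]
-0.315 75 [354. 255.]
-0.315 90 [354. 269.]
[[364.5 223.5  11. ]
 [332.5 229.5  11. ]
 [274.5 237.5  13.4]
 [304.5 242.5   9.6]
 [285.5 251.5  13.4]
 [351.5 200.5  11.8]]
```

```bash
python3 -m crank '[[[0.6,2,-3,0,0,0],[0.6,3.6,-1.5,0,0,0],[0.6,3.6,0,0,0,0],[0.6,3.6,0,0,0,0],[0.6,3.6,0,0,0,0],[0.6,3.6,0,0,0,0],[0.6,3.6,0,0,0,0],[0.5,3.6,0,0,0,0]]]' 7; python3 -m crank '[[[0,2.6,0,0,0,0],[0,0,0,0,0,0],[0,0,0,0,0,0]]]'
python3 - <<'E'
from h import *
m=camera_model("wrist");im=read_camera("wrist");cv2.imwrite("pics/w10.png",im);s=read_state();print(s["tool_pos"],s["tcp_rot"])
hsv=cv2.cvtColor(im,cv2.COLOR_BGR2HSV);H,S,V=cv2.split(hsv)
red=(((H<8)|(H>172))&(S>90)&(V>70)).astype(np.uint8);n,l,st,ce=cv2.connectedComponentsWithStats(red)
for i in range(1,n):
    if st[i,4]>60: print(ce[i],st[i],ray("w",[ce[i]],.157,m)[0].round(4))
print(proj("w",[[.468,-.04,.157],[.468,-.04,.047]],m))
cv2.imwrite("pics/w10c.png",cv2.resize(im[60:360,140:500],None,fx=2,fy=2))
E
```

```text
time: 27.2
tool_pos: [0.4696, -0.0654, 0.1798]
tcp_rot: [-0.017, -3.137, -0.001]
wrist_force: [1.8, 0.7, 1.5]
width: 0.818
grip_force: 0.0
time: 27.45
tool_pos: [0.4709, -0.04, 0.1803]
tcp_rot: [-0.011, -3.137, -0.0]
wrist_force: [0.4, 0.1, -1.0]
width: 0.821
grip_force: 0.0
[ 0.47129737 -0.04099541  0.18063082] [-1.37376379e-02 -3.13812944e+00  4.42128464e-04]
[319.83877159 212.14203455] [309 198  23  29 521] [ 0.4633 -0.0413  0.157 ]
[[321.87533812 219.14560736]
 [321.06606037 176.38340162]]
```

View pics/w10c.png

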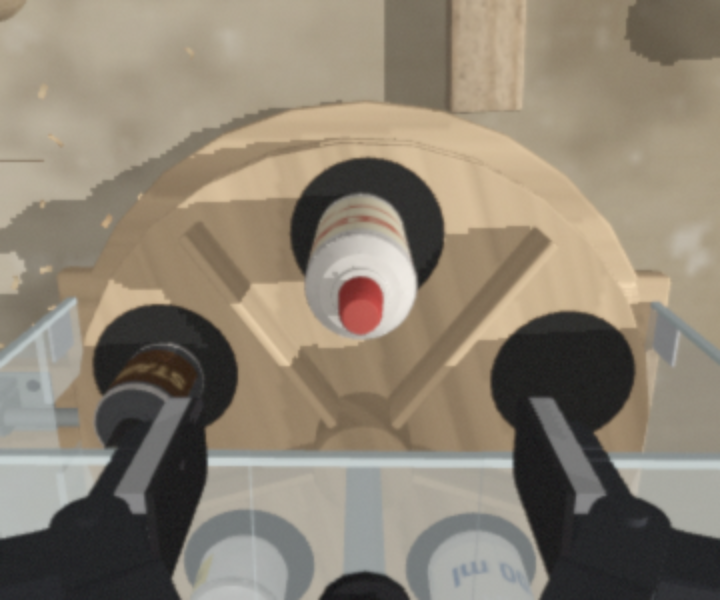

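```bash
python3 -m crank '[[[0.3,0,0,0,0,0],[0,0,3.5,0,0,0],[0,0,3.5,0,0,0],[0,0,2.5,0,0,0],[0,0,1.5,0,0,0],[0,0,0,0,0,0],[0,0,0,0,0,0]]]' 7; python3 -m crank '[[[0,0,0,0,0,0],[0,0,0,0,0,0],[0,0,0,0,0,0],[0,0,0,0,0,0],[0,0,0,0,0,0],[0,0,0,0,0,0]]]' 2.5 30
```

```text
time: 28.08
tool_pos: [0.4684, -0.0422, 0.0713]
tcp_rot: [-0.019, -3.138, -0.0]
wrist_force: [0.5, -0.3, -0.1]
width: 0.823
grip_force: 0.0
time: 28.58
tool_pos: [0.4713, -0.0416, 0.0743]
tcp_rot: [0.016, 3.138, -0.001]
wrist_force: [-0.7, 0.4, 6.9]
width: 0.443
grip_force: 30.5
```

```bash
python3 -m crank '[[[0,0,-1.5,0,0,0],[0,0,-3,0,0,0],[0,0,-3.5,0,0,0],[0,0,-3,0,0,0],[0,0,0,0,0,0]]]'
python3 - <<'E'
from h import *
for f,n,c in(("top0","top",(277,233)),("scene0","scene",(270,210))):
    a=cv2.imread(f"pics/{f}.png");lab=cv2.cvtColor(a,cv2.COLOR_BGR2LAB).astype(int)
    ref=np.median(lab[c[1]-3:c[1]+4,c[0]-3:c[0]+4].reshape(-1,3),0);print(a[c[1],c[0]])
    d=lab-ref;mk=((abs(d[...,0])<40)&(np.hypot(d[...,1],d[...,2])<10)).astype(np.uint8)
    mk=cv2.morphologyEx(mk,cv2.MORPH_OPEN,np.ones((3,3),np.uint8))
    k,l,st,ce=cv2.connectedComponentsWithStats(mk);i=l[c[1],c[0]];cs,_=cv2.findContours((l==i).astype(np.uint8),0,1)
    r=cv2.minAreaRect(max(cs,key=cv2.contourArea));b=ray(n,cv2.boxPoints(r),.012)
    print(st[i],r,b[:,:2].round(4).tolist(),b.mean(0).round(4),[np.linalg.norm(b[j]-b[j-1]).round(3) for j in range(4)])
E
```

```text
time: 29.0
tool_pos: [0.4743, -0.0417, 0.1898]
tcp_rot: [0.016, 3.129, -0.003]
wrist_force: [1.6, -0.2, -0.4]
width: 0.44
grip_force: 30.7
[121 153 176]
[  162     0   478   292 48851] ((400.5, 145.5), (291.0, 477.0), 90.0) [[1.5331, 0.9552], [1.6016, -1.3413], [0.2312, -1.1492], [0.1706, 0.7956]] [ 0.8841 -0.1849  0.012 ] [np.float64(1.372), np.float64(2.298), np.float64(1.384), np.float64(1.946)]
[134 166 189]
[  179    21   262   310 23350] ((340.38372802734375, 153.3336944580078), (281.27099609375, 238.45535278320312), 41.00908660888672) [[0.2347, 0.9109], [1.8109, 1.7827], [1.4188, -0.1216], [0.3634, -0.2752]] [0.9569 0.5742 0.012 ] [np.float64(1.193), np.float64(1.801), np.float64(1.944), np.float64(1.066)]
```

```bash
python3 - <<'E'
from h import *
print(ray("top",[[277,233]],.012),ray("scene",[[270,209]],.012))
print(read_state()["q"])
E
```

```text
[[0.42272655 0.33904438 0.012     ]] [[0.4241115  0.33744044 0.012     ]]
[-1.40022711e-01 -1.23148770e-01  2.03231412e+00  4.45069686e-05
  1.22005032e+00 -1.70061003e+00]
```

```bash
python3 -m crank '[[[0.5,2,0,0,0,0],[0.6,3.5,0,0,0,0],[0.6,3.6,0,0,0,0],[0.6,3.6,0,0,0,0],[0.6,3.6,0,0,0,0],[0.6,3.6,0,0,0,0],[0.6,3.6,0,0,0,0],[0.6,3.5,0,0,0,0]]]' 2.5 45; python3 -m crank '[[[0.1,2.2,0,0,0,0],[0,0,0,0,0,0],[0,0,0,0,0,0],[0,0,0,0,0,0]]]'
cat > board.py <<'E'
from h import *
import sys
m=camera_model("wrist");im=read_camera("wrist");cv2.imwrite(sys.argv[1],im);s=read_state();print(s["tool_pos"],s["tcp_rot"])
E0=np.array([[.42+a,.338+b,.012] for a in(-.05,.05) for b in(-.05,.05)]);p=proj("w",[[.423,.338,.012]],m)[0];print("pred",p)
lab=cv2.cvtColor(cv2.GaussianBlur(im,(5,5),0),cv2.COLOR_BGR2LAB).astype(int);x,y=p.astype(int)
ref=np.median(lab[y-6:y+7,x-6:x+7].reshape(-1,3),0)
for tol in(5,7,9):
    d=lab-ref;mk=((abs(d[...,0])<28)&(np.hypot(d[...,1],d[...,2])<tol)).astype(np.uint8)
    mk=cv2.morphologyEx(mk,cv2.MORPH_OPEN,np.ones((7,7),np.uint8))
    k,l,st,ce=cv2.connectedComponentsWithStats(mk);i=l[y,x];cs,_=cv2.findContours((l==i).astype(np.uint8),0,1)
    c=max(cs,key=cv2.contourArea);q=ray("w",c[:,0,:],.012,m)[:,:2].astype(np.float32);r=cv2.minAreaRect((q*1000))
    print(tol,st[i],"board mm",np.round(r[0],1),np.round(r[1],1),round(r[2],1))
E
python3 board.py pics/w11.png
```

```text
time: 29.67
tool_pos: [0.4242, 0.2309, 0.1818]
tcp_rot: [-0.016, -3.141, 0.0]
wrist_force: [1.0, -0.0, -2.0]
width: 0.44
grip_force: 49.4
time: 30.0
tool_pos: [0.4241, 0.2507, 0.1816]
tcp_rot: [-0.015, -3.14, 0.002]
wrist_force: [0.1, 0.6, -1.4]
width: 0.438
grip_force: 49.4
[0.42431322 0.25037685 0.18181286] [-1.70095132e-02 -3.14065809e+00  1.57666609e-03]
pred [404.87335814 168.22985217]
5 [ 348  107  119  119 8942] board mm [423.8 341.4] [100.2 100.4] 23.5
7 [  348   107   181   130 11790] board mm [421.9 381.1] [128.2 174.7] 23.5
9 [  348    91   187   146 13951] board mm [432.9 377.5] [146.6 186.6] 9.0
```

```bash
python3 -m crank '[[[-0.2,2,0,0,0,0],[0,3,0,0,0,0],[0,2.6,0,0,0,0],[0,1.5,0,0,0,0],[0,0,3,0,0,0],[0,0,3.5,0,0,0],[0,0,3,0,0,0],[0,0,0,0,0,0]]]'; python3 -m crank '[[[0,0,2,0,0,0],[0,0,1.5,0,0,0],[0,0,0.6,0,0,0],[0,0,0,0,0,0],[0,0,0,0,0,0]]]'
```

```text
time: 30.72
tool_pos: [0.423, 0.3375, 0.0805]
tcp_rot: [-0.018, -3.131, 0.013]
wrist_force: [-1.9, -1.4, -2.9]
width: 0.437
grip_force: 49.3
time: 31.13
tool_pos: [0.4284, 0.3422, 0.0476]
tcp_rot: [0.018, 3.141, 0.001]
wrist_force: [0.8, 0.3, -0.8]
width: 0.435
grip_force: 49.3
```

```bash
python3 -m crank '[[[0,0,0.5,0,0,0],[0,0,0,0,0,0],[0,0,0,0,0,0]]]'; python3 -m crank '[[[0,0,0.2,0,0,0],[0,0,0,0,0,0],[0,0,0,0,0,0]]]'
```

```text
time: 31.38
tool_pos: [0.428, 0.3425, 0.0422]
tcp_rot: [0.016, 3.141, 0.001]
wrist_force: [-0.3, -0.1, -1.3]
width: 0.438
grip_force: 49.4
time: 31.63
tool_pos: [0.4278, 0.3425, 0.0397]
tcp_rot: [0.016, 3.141, 0.0]
wrist_force: [-0.2, -0.1, -1.1]
width: 0.436
grip_force: 49.4
```

```bash
for i in 1 2 3; do python3 -m crank '[[[0,0,0.1,0,0,0],[0,0,0,0,0,0]]]'| egrep 'tool|wrist'; done
```

```text
tool_pos: [0.4282, 0.3426, 0.0396]
wrist_force: [-1.0, -1.2, 4.7]
tool_pos: [0.4285, 0.3427, 0.0395]
wrist_force: [-2.4, -2.9, 10.7]
tool_pos: [0.4288, 0.3428, 0.0395]
wrist_force: [-3.5, -3.4, 15.9]
```

```bash
python3 -m crank '[[[0,0,-0.2,0,0,0],[0,0,0,0,0,0]]]' | grep wrist; python3 -m crank '[[[0,0,0,0,0,0],[0,0,0,0,0,0],[0,0,0,0,0,0],[0,0,0,0,0,0],[0,0,0,0,0,0]]]' 7; python3 -m crank '[[[0,0,-1.5,0,0,0],[0,0,-3.5,0,0,0],[0,0,-4,0,0,0],[0,0,-4,0,0,0],[0,0,-3,0,0,0],[0,0,0,0,0,0],[0,0,0,0,0,0]]]'
python3 board.py pics/w12.png; python3 - <<'E'
from h import *
m=camera_model("wrist");im=cv2.imread("pics/w12.png")
H,S,V=cv2.split(cv2.cvtColor(im,cv2.COLOR_BGR2HSV));red=(((H<8)|(H>172))&(S>90)&(V>70)).astype(np.uint8)
n,l,st,ce=cv2.connectedComponentsWithStats(red)
for i in range(1,n):
    if st[i,4]>60: print("cap",ce[i],st[i],"at z=.117",ray("w",[ce[i]],.117,m)[0].round(4))
for c in("top","scene"): cv2.imwrite(f"pics/{c}2.png",read_camera(c))
E
```

```text
wrist_force: [-0.4, -0.8, 7.1]
time: 32.72
tool_pos: [0.4274, 0.3421, 0.0381]
tcp_rot: [-0.016, -3.141, 0.001]
wrist_force: [-0.3, -1.3, 0.1]
width: 0.822
grip_force: 0.0
time: 33.3
tool_pos: [0.4293, 0.3435, 0.2014]
tcp_rot: [0.016, 3.137, 0.005]
wrist_force: [-0.8, 0.3, -1.5]
width: 0.823
grip_force: 0.0
[0.4278282  0.34244646 0.19887111] [1.64338969e-02 3.14055874e+00 1.17401456e-03]
pred [315.18908808 159.36092913]
5 [299 158  18  36 401] board mm [440.5 327.6] [16.6 41.9] 77.7
7 [298 157  19  38 437] board mm [440.5 327.3] [17.4 44.2] 78.1
9 [298 157  19  38 447] board mm [440.5 327.1] [17.8 44.2] 78.1
cap [320.559375 185.78125 ] [312 176  18  21 320] at z=.117 [0.42   0.3419 0.117 ]
```

```bash
python3 - <<'E'
import cv2,numpy as np
a,b,c=[cv2.imread(f"pics/top{i}.png").astype(int) for i in(0,1,2)]
s=np.s_[196:218,412:462]
print("diff start-final",abs(a-c)[s].mean(), abs(a-c)[s].max(), "start-drawn",abs(a-b)[s].mean(),abs(a-b)[s].max())
E
```

```text
diff start-final 5.517575757575758 50 start-drawn 5.883636363636364 54
```

```bash
python3 - <<'E'
import cv2,numpy as np
for i in(0,1,2):
    g=cv2.imread(f"pics/top{i}.png",0);print(i,g[202:205,440:472].mean(0).astype(int), "stem",g[206:214,424:446].mean(0).astype(int))
E
```

```text
0 [ 96  91 104 102 109 140 143 102 127 132 133 125 123  87  80  84  97 102
 106 125 126 129 138 139 141 144 145 149 150 146 145 144] stem [ 97  98  99  98  99 101  99 100  99  93 101  96  96  97  98 100 101 100
  97  97  96  98]
1 [ 99  92 102 103 103 102 102  98 103  97  99 102  96  94  95  95  96 101
  99  97  93  94  93  95  98 100 100 103 103 100 101  99] stem [ 96  98  99  98  97 101 101 101 102  98  97  96  98  97  95  93 105 101
  96  97  96  94]
2 [ 96  93 102 103 111 141 143 102 127 133 133 127 123  87  79  83  96 100
 110 124 126 129 138 140 142 146 146 149 150 146 146 145] stem [ 96  99  98  98  97 102 101 100  99  95 100  95  96  97  97 100 100 100
  97  97  96  97]
```

```bash
python3 -c "
from workcell import *
print(finish_job())"
```

```text
the job is handed in; nothing more can be done
None
```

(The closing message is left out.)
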